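# Clear the heater plate, seat the tube block on its pin and hold it down

### The arm

A 6-joint arm with a two-finger parallel gripper is mounted at the origin on the work surface. World frame = base frame: x ahead of the robot, y to its left, z up, the work surface at z = 0. Lengths are in mm, angles in rad, forces in N, time in s.
With the tool pointing down it reaches from about 275 to 850 mm from the base axis. Payload 5.2 kg.
Tool frame: the origin (TCP) lies midway between the tips of the shut fingers; the grasp point (between the pads) lies manip.pinch_z behind it (manip.pinch_z is the distance from the TCP to the grasp point, in mm); z points along the fingers, y is the line along which they close (so a half turn about z gives the same grasp; the last joint's range is limited). The gripper opens to 85 mm and grips with 20 to 120 N. Pads are 22 mm wide; open, the fingers measure 114 mm over their backs; the gripper's body (76 mm by 85 mm) begins 54 mm behind the grasp point. The pads swing forward as they close: fully open they stand 13 mm farther back than shut.
Start: joints at [1.01, 0.259, 1.535, -0, 1.348, -0.203], TCP at [192.597, 515.181, 231.31] pointing down, gripper open.
Joint ranges: [-3.14, 3.14], [-0.91, 2.08], [0.19, 2.58], [-1.22, 4.36], [0.22, 2.71], [-3.12, 3.12]. Speed limits (rad/s): [2.57, 2.57, 3.14, 3.14, 3.14, 3.14].

### API

Orientations are given as a unit quaternion [x, y, z, w].
In Python, from bench import monitor, cams, order, manip gives the robot as it stands.
- The arm moves only by the tool move_arm, never from a script. Its argument "plan" is a list of rows, each a list of 7 numbers: the shift along the tool's x, y, z in mm, then the turn, a rotation vector about the tool's x, y, z in degrees, then the opening, from 0 (shut) to 1 (fully open). A call has exactly 5 rows; each row shifts and turns the commanded pose from where the row before left it, along the tool's axes as they then stand; what a row does not reach is not made up. A row lasts 1/8 s, in which the tool goes at most 62.5 mm and 10.7 degrees, less where a joint would pass 70% of its speed; a pose out of reach is approached as far as the arm can. A call is refused whole if a number of a shift passes 62.5 or a number of a turn 10.7, either way. A call with a gripper value outside its range is refused whole. The fingers move at their own pace and stop on an object; the grip force is fixed at half the most. Time passes only in rows, so rows that do not move let the fingers close, or fill a call up. It gives the time, the measured TCP pose, the force, the opening and the grip force at its end, in the units of the state.
- monitor.get_obs(): the state, without advancing time (a new reading comes with each control period).
- cams.grab_frame(name): name is "scene" or "top" or "wrist"; returns a dict with "img" (480x640x3 uint8, blue, green, red), "fx", "fy", "cx", "cy" (pixels), "k1" (the pictures are not rectified: a ray, as slopes to the right and down, at radius r is drawn at 1 + k1 r^2 times it, then the intrinsics apply), "eye" and "orientation" of the camera in the world. Camera axes: x right, y up, looking along -z (the intrinsics and any distortion apply to the point x, -y, -z); pixel columns grow to the right and rows downward; lengths in mm; the calibration is good to about 2 mm. A picture is of the moment at which its call begins. There is no depth.
- order.sign_off(): hands the job in; it is judged then, once.
The state is a dict: "t": time; "q": joint angles; "dq": joint speeds; "joint_torque": joint torques, N m; "tcp_pos": TCP position; "ee_rot": TCP orientation; "force": force on the tool from outside, world axes, zero at the start; "ft_torque": the same for the moment, N m; "finger_gap": finger opening in mm; "grip_force": force on a finger pad.
Only numpy, scipy, OpenCV 4.12 (cv2) and the standard library are available. Lean on these libraries where they do the work, as an engineer would, in place of code of your own. Each camera call takes 0.05 s, during which the arm holds its last target. There are 200 camera calls.

### The job

Three porcelain chips lie on the sprung plate of the block heater: pick up the blue scraper, wipe all three off the plate onto the bench, and set the scraper down on the bench; only the scraper may push the chips. Then take the aluminium tube block by its black bar, lay it lengthwise and square on the heater's plate, slide it over the locating pin hidden beneath it until it drops on, and press it down until the sprung plate is fully down. Finish while still gripping the bar and holding the block pressed fully down, and leave everything else on the bench where it is.

Things in the scene. Friction and masses are not known exactly. Their poses are not given: they have to be found in the camera images.
- heater: dry-block heater, fixed: white housing, dark steel sprung plate 120 mm (x) by 170 mm (y), top face 45 mm above the bench when up, centred on the origin (on the bench). Control box, 50 mm tall, on the +x side from x = 66 mm. Chips lie on the +y half, 50 to 66 mm in y from the centre, within 33 mm in x; the +y edge overhangs, open: chips pushed over it fall to the bench
- pin (a point): brass locating pin at the plate's centre, axes as the heater's. The point is on the pin's axis, level with the plate's top face when up (45 mm above the bench). Diameter 12 mm, top 10 mm above this point, tip tapered to 6 mm over the last 4 mm; fixed to the housing, it does not sink with the plate
- plate (a joint): how far the heater's sprung plate is pressed down, in m: 0 up, 0.008 fully down on its stop. Takes about 7 N in all (block's weight included) to start it, 13 N fully down; the block's weight alone does not sink it
- block_center (a point): aluminium tube block 64 (x) x 100 (y) x 45 mm, 0.35 to 0.5 kg, with a black grip bar on top 16 (x) x 80 (y) x 40 mm tall, 85 mm overall. The point is its centre, 42.5 mm above the underside. Centred in the underside: a bore 15 mm wide, 22 mm deep, for the pin; either way round fits. Point above the pin point: 52.5 mm on the pin's tip, 42.5 dropped on, 34.5 fully pressed
- scraper_center (a point): scraper: black rubber foot 100 mm (x) by 20 mm (y) by 12 mm, with a blue upright grip 80 mm (x) by 15 mm (y) rising to 65 mm overall; about 0.13 kg, standing on the bench. The point is at the centre, 32.5 mm above the underside
- chip0_center (a point): white porcelain chip 18 x 14 x 10 mm, 10 g, lying on the heater's plate; the point is its centre
- chip1_center (a point): white porcelain chip 18 x 14 x 10 mm, 10 g, lying on the heater's plate; the point is its centre
- chip2_center (a point): white porcelain chip 18 x 14 x 10 mm, 10 g, lying on the heater's plate; the point is its centre
- jar: bystander, leave alone: amber glass jar, white cap, 60 mm across, 95 mm tall; origin at the centre of its underside
- rack: bystander, leave alone: red tube rack 70 x 120 x 40 mm with a few coloured caps; origin at the centre of its underside
- beaker: bystander, leave alone: open glass beaker 68 mm across, 85 mm tall; origin at the centre of its underside
- pot: bystander, leave alone: steel pot with lid, 112 mm across, 64 mm tall; origin at the centre of its underside
- tipbox: bystander, leave alone: blue pipette-tip box 85 x 120 x 60 mm; origin at the centre of its underside
- vial: bystander, leave alone: small yellow bottle with red cap, 32 mm across, 60 mm tall; origin at the centre of its underside

How it is judged (in metres and radians):
On the way:
1. all three chips are off the plate and down on the bench, while the tube block is still away from the heater (height (world z) of each of chip0_center, chip1_center, chip2_center below 0.028 m and horizontal distance between block_center and pin above 0.11 m), for 0.2 s.
At the end, for the whole second after the job is handed in: Chips on the bench (centres under 28 mm); scraper on the bench (centre under 45 mm), let go; block on the pin within 5 mm, square within 0.15 rad, level within 0.06 rad and down on the plate, which is pressed more than 6 of its 8 mm; the fingers still grip the block (over 3 N) (height (world z) of each of chip0_center, chip1_center, chip2_center below 0.028 m and height (world z) of scraper_center below 0.045 m and contact force between the fingers and scraper below 0.2 N and horizontal distance between block_center and pin below 0.005 m and z of block_center in the frame of pin below 0.037 m and value of joint plate above 0.006 m and angle between block_center's own z axis and vertical below 0.06 rad and angle between the y axis of block_center and the y axis of pin, either way round below 0.15 rad and contact force between the fingers and block above 3 N); the arm keeps its last pose, push and grip.
It fails at once if a chip is pushed by the robot itself or by the block (contact force between any of the fingers, the arm, block and chip0 above 0.3 N or contact force between any of the fingers, the arm, block and chip1 above 0.3 N or contact force between any of the fingers, the arm, block and chip2 above 0.3 N).
It fails at once if a bystander is moved more than 30 mm or tipped (distance of any of jar, rack, beaker, pot, tipbox, vial from where it was at the start of the episode above 0.03 m or angle between any of jar, rack, beaker, pot, tipbox, vial's own z axis and vertical above 0.4 rad).
It also fails if it takes over 58 s, if anything falls off the work surface, if the arm or the gripper's body presses on something with over 40 N, if the wrist force passes 120 N, or if a joint passes its speed limit or range.

## Working session

There is one attempt and no reset: what is moved stays moved. The work goes in short steps, Python scripts to look and compute and a tool call to move; the robot and the scene stay as the last step left them, time stands still between calls to the robot, and variables do not carry over. Pictures are saved under pics/ and viewed, at most 10 in all, crops included, and the job is handed in when it is done.

Besides the shell and the picture viewer there is one more tool, called after "Call:" in YAML: its name, and indented under it one key for each argument. move_arm: Moves the arm, as the interface text tells. Its arguments: {"type":"object","properties":{"plan":{"type":"array"}},"required":["plan"]}

```bash
mkdir -p pics; cat > h.py <<'E'
import numpy as np, cv2
from scipy.spatial.transform import Rotation as R
from bench import monitor, cams, order, manip
def ray(f,u,v):
    d=np.array([(u-f['cx'])/f['fx'],(v-f['cy'])/f['fy']]); s=d.copy()
    for _ in range(20): s=d/(1+f['k1']*(s@s))
    return R.from_quat(f['orientation']).apply([s[0],-s[1],-1])
def onz(f,u,v,z):
    d=ray(f,u,v); e=np.array(f['eye']); return e+d*(z-e[2])/d[2]
E
python3 - <<'E'
from h import *
for n in('scene','top'):
    f=cams.grab_frame(n); cv2.imwrite(f'pics/{n}0.png',f['img']); np.save(n+'0.npy',f,allow_pickle=True)
    print(n,{k:f[k] for k in f if k!='img'})
print(manip.pinch_z); print(monitor.get_obs())
E
```

```text
scene {'fx': 445.0758751453735, 'fy': 445.0758751453735, 'cx': 321.3951547357955, 'cy': 239.6545144035136, 'k1': 0.022823856346297425, 'eye': array([1148.65921534, -164.59202674,  735.40492166]), 'orientation': array([0.28109672, 0.22000341, 0.58464231, 0.7285441 ])}
top {'fx': 478.02065365435203, 'fy': 478.02065365435203, 'cx': 320.89474365454356, 'cy': 252.98346765519082, 'k1': -0.08196561052361213, 'eye': array([ 504.58673847,  -24.66476587, 1085.33180425]), 'orientation': array([ 0.00925268, -0.01647662, -0.70570059,  0.70825814])}
18.700000000000003
{'t': 0.1, 'q': array([ 1.01022433e+00,  2.59308092e-01,  1.53593596e+00, -1.22004558e-05,
        1.34795778e+00, -2.02772744e-01]), 'dq': array([ 0.00026422, -0.00344837, -0.00234106,  0.00054315, -0.0013075 ,
       -0.00175996]), 'joint_torque': array([ 1.14133320e-03, -4.46973574e+01, -2.91247863e+01, -5.53669452e-04,
        6.31903167e-03,  2.25434758e-05]), 'tcp_pos': array([192.34653114, 514.79962427, 230.55248302]), 'ee_rot': array([ 1.77945482e-01,  9.84040018e-01, -7.48908881e-04, -2.94167449e-04]), 'force': array([ 0.59797656, -0.02654663,  0.35750756]), 'ft_torque': array([-0.02881601, -0.00562211,  0.03215245]), 'grip_force': 0.0, 'finger_gap': 85.19158631295821}
```

View pics/scene0.png

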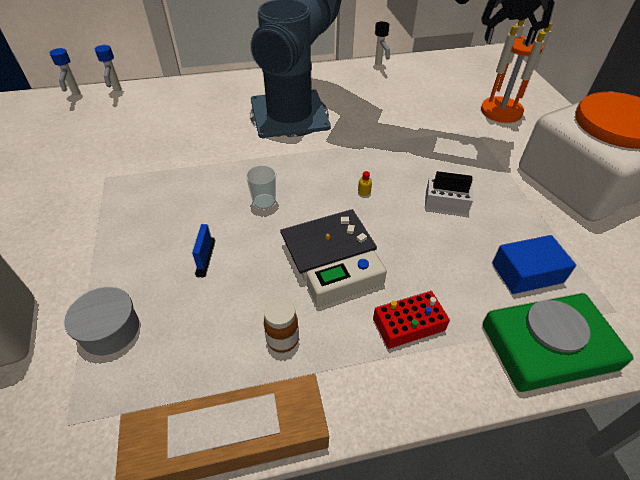

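View pics/top0.png

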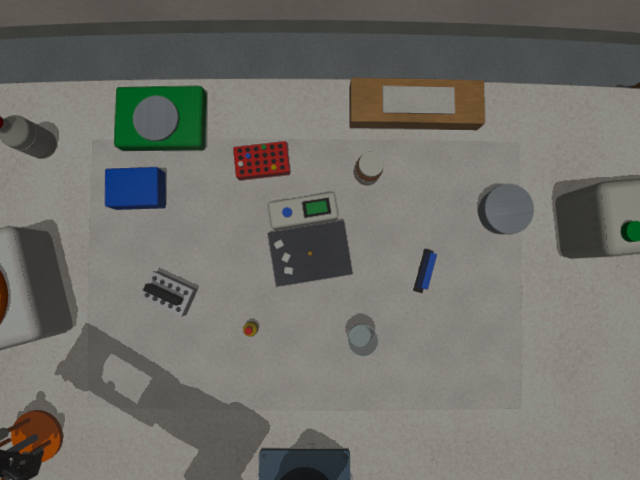

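The scene view shows the plate with three chips at about (345,220), (351,230) and (362,238). In the top view the pin is at (310,253), with the chips at (279,244), (286,257) and (288,270). The blue scraper is at (426,271), and the block's bar is at (163,291). Next I'll measure these with masks.

```bash
cat > m.py <<'E'
from h import *
f=np.load('top0.npy',allow_pickle=True).item(); im=f['img']; hsv=cv2.cvtColor(im,cv2.COLOR_BGR2HSV)
def blob(mask,box,z,name,k=1):
    x0,y0,x1,y1=box; m=np.zeros(mask.shape,np.uint8); m[y0:y1,x0:x1]=mask[y0:y1,x0:x1]*255
    cs=sorted(cv2.findContours(m,cv2.RETR_EXTERNAL,cv2.CHAIN_APPROX_NONE)[0],key=cv2.contourArea)[::-1][:k]
    for c in cs:
        w=np.array([onz(f,u,v,z)[:2] for u,v in c[:,0]],np.float32)
        (cx,cy),(a,b),t=cv2.minAreaRect(w); 
        if a<b: a,b,t=b,a,t+90
        print(name,'c',round(cx,1),round(cy,1),'size',round(a,1),round(b,1),'long-axis deg from +x',round(t%180,1))
g=im.max(2).astype(int); s=hsv[...,1]
blob(g<90,(255,205,365,295),45,'plate')
blob((hsv[...,0]>8)&(hsv[...,0]<30)&(s>120)&(g>80),(295,240,325,265),55,'pin')
blob((g>130)&(s<80),(270,236,297,280),55,'chip',3)
blob((g<60),(135,262,205,320),85,'bar')
blob((hsv[...,0]>100)&(hsv[...,0]<130)&(s>150)&(g>60),(405,240,445,300),65,'scr blue')
blob((s>110)|(g<60),(405,240,445,300),12,'scr all')
for n,u,v,z in(('jar',371,161,95),('vial',250,329,60),('beaker',361,337,85),('pot',508,208,64),('rack',262,160,40),('tipbox',135,188,60)): print(n,onz(f,u,v,z).round())
crop=lambda x0,y0,x1,y1:cv2.resize(im[y0:y1,x0:x1],(400,400),interpolation=cv2.INTER_CUBIC)
cv2.imwrite('pics/crop0.png',np.hstack([crop(130,250,210,330),crop(390,235,460,305)]))
E
python3 m.py
```

```text
plate c 545.8 -10.3 size 169.0 126.1 long-axis deg from +x 99.6
pin c 543.1 -10.5 size 6.5 6.5 long-axis deg from +x 0.2
chip c 508.3 71.2 size 45.2 6.5 long-axis deg from +x 0.4
chip c 561.4 57.1 size 14.5 9.7 long-axis deg from +x 116.8
chip c 533.2 41.1 size 14.5 9.7 long-axis deg from +x 153.8
bar c 450.6 298.7 size 85.2 29.6 long-axis deg from +x 65.3
scr blue c 505.0 -266.2 size 79.8 13.3 long-axis deg from +x 164.6
scr all c 504.2 -270.7 size 97.2 30.7 long-axis deg from +x 164.7
jar [ 734. -139.   95.]
vial [379. 116.  60.]
beaker [ 366. -119.   85.]
pot [ 642. -443.   64.]
rack [748.  96.  40.]
tipbox [682. 371.  60.]
```

View pics/crop0.png

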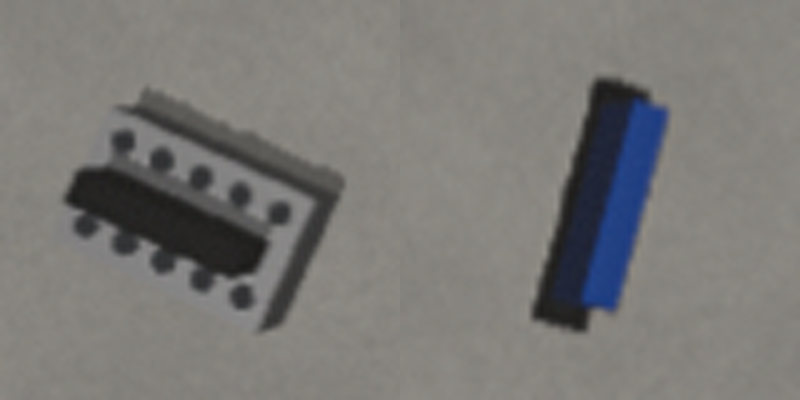

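The crops show the bar and its side as one dark strip, and the bright scraper top at about (426,271). The scraper top measures 80 x 13 mm, close to its given 80 x 15. The plate yaw is 9.6° and the pin tip is at (543,-10). I'll write a planner and go to the scraper.

```bash
cat > p.py <<'E'
import sys
from h import *
def plan(x,y,z,yaw,n,op,start=None):
    """rows taking TCP to x,y,z, tool down, tool y at yaw deg"""
    s=monitor.get_obs(); P,Q=(s['tcp_pos'],R.from_quat(s['ee_rot'])) if start is None else start
    a=np.radians((yaw)/2+45+0); 
    c,sn=np.cos(np.radians(yaw)),np.sin(np.radians(yaw))
    T=R.from_matrix(np.column_stack([[-sn*-1*-1 if 0 else -sn,c,0],[c,sn,0],[0,0,-1]]))
    d=(Q.inv()*T).as_rotvec(degrees=True); k=0; rows=[]
    for i in range(n):
        G=np.array([x,y,z])
        Pn=P+(G-P)/(n-i); v=(Q.inv()*T).as_rotvec()/(n-i)
        rows.append(np.r_[Q.inv().apply(Pn-P).round(1),np.degrees(v).round(2),op]); P=P+Q.apply(rows[-1][:3]); Q=Q*R.from_rotvec(rows[-1][3:6],degrees=True)
    for i,r in enumerate(rows):
        if i%5==0: print('--')
        print(r.tolist())
    return P,Q
if __name__=='__main__':
    a=list(map(float,sys.argv[1:])); plan(*a[:4],int(a[4]),a[5])
E
sed -i '/a=np.radians/d; s/\[-sn\*-1\*-1 if 0 else -sn,c,0\]/[-sn,c,0]/; /d=(Q.inv/d' p.py
python3 p.py 505 -266 140 74.6 15 1
```

```text
Traceback (most recent call last):
  File "p.py", line 17, in <module>
    a=list(map(float,sys.argv[1:])); plan(*a[:4],int(a[4]),a[5])
                                     ~~~~^^^^^^^^^^^^^^^^^^^^^^^
  File "p.py", line 11, in plan
    rows.append(np.r_[Q.inv().apply(Pn-P).round(1),np.degrees(v).round(2),op]); P=P+Q.apply(rows[-1][:3]); Q=Q*R.from_rotvec(rows[-1][3:6],degrees=True)
    ^^^^
NameError: name 'rows' is not defined
```

```bash
sed -i 's/^    for i in range(n):/    rows=[]\n    for i in range(n):/' p.py
python3 p.py 505 -266 140 74.6 15 1
```

```text
--
[-37.8, -41.4, 6.1, -0.01, -0.0, -0.34, 1.0]
[-37.5, -41.7, 6.1, -0.01, -0.0, -0.34, 1.0]
[-37.3, -41.9, 6.1, -0.01, -0.0, -0.34, 1.0]
[-37.0, -42.1, 6.1, -0.0, -0.0, -0.34, 1.0]
[-36.8, -42.3, 6.1, -0.01, -0.0, -0.34, 1.0]
--
[-36.5, -42.6, 6.0, -0.0, -0.0, -0.34, 1.0]
[-36.2, -42.8, 6.1, -0.01, -0.0, -0.34, 1.0]
[-36.0, -43.0, 6.0, -0.0, -0.0, -0.34, 1.0]
[-35.7, -43.2, 6.0, -0.01, -0.0, -0.34, 1.0]
[-35.5, -43.4, 6.0, -0.0, -0.0, -0.34, 1.0]
--
[-35.2, -43.6, 6.1, -0.01, -0.0, -0.34, 1.0]
[-35.0, -43.8, 6.0, -0.0, -0.01, -0.34, 1.0]
[-34.7, -44.0, 6.1, -0.01, -0.0, -0.34, 1.0]
[-34.4, -44.3, 6.0, -0.0, -0.01, -0.34, 1.0]
[-34.2, -44.5, 6.1, -0.01, -0.0, -0.34, 1.0]
```

Call:
move_arm:
  plan:
    - [-38,-41.5,6,0,0,-0.34,1]
    - [-37.5,-41.5,6,0,0,-0.34,1]
    - [-37,-42,6,0,0,-0.34,1]
    - [-37,-42,6,0,0,-0.34,1]
    - [-37,-42.5,6,0,0,-0.34,1]

```text
t: 0.72
tcp_pos: [297.2, 253.2, 201.0]
ee_rot: [0.163, 0.987, -0.0, 0.0]
force: [1.1, -0.1, -1.5]
finger_gap: 85.4
grip_force: 0.0
```

Call:
move_arm:
  plan:
    - [-36.5,-42.5,6,0,0,-0.34,1]
    - [-36,-43,6,0,0,-0.34,1]
    - [-36,-43,6,0,0,-0.34,1]
    - [-36,-43,6,0,0,-0.34,1]
    - [-35.5,-43.5,6,0,0,-0.34,1]

```text
t: 1.35
tcp_pos: [401.5, -7.3, 171.1]
ee_rot: [0.149, 0.989, 0.0, 0.0]
force: [1.9, -0.5, -0.0]
finger_gap: 85.7
grip_force: 0.0
```

Call:
move_arm:
  plan:
    - [-35,-43.5,6,0,0,-0.34,1]
    - [-35,-44,6,0,0,-0.34,1]
    - [-35,-44,6,0,0,-0.34,1]
    - [-34.5,-44,6,0,0,-0.34,1]
    - [-34,-44.5,6,0,0,-0.34,1]

```text
t: 1.98
tcp_pos: [505.7, -267.2, 140.6]
ee_rot: [0.134, 0.991, 0.0, -0.0]
force: [0.4, 0.9, 0.1]
finger_gap: 85.3
grip_force: 0.0
```

```bash
python3 - <<'E'
from h import *
f=cams.grab_frame('wrist'); cv2.imwrite('pics/w1.png',f['img']); np.save('w1.npy',f,allow_pickle=True)
print(f['eye'],f['fx'],f['k1'],monitor.get_obs()['tcp_pos'])
E
python3 p.py 505 -266 28 74.6 5 1
```

```text
[ 441.73804165 -249.16640636  282.91844239] 402.774184734567 -0.020592099890970255 [ 507.98562434 -274.31437723  139.77220251]
--
[1.1, 1.5, 22.3, -0.04, 0.04, -0.03, 1.0]
[1.1, 1.5, 22.4, -0.05, 0.03, -0.03, 1.0]
[1.0, 1.5, 22.3, -0.04, 0.04, -0.03, 1.0]
[1.1, 1.5, 22.4, -0.05, 0.03, -0.02, 1.0]
[1.0, 1.5, 22.3, -0.04, 0.04, -0.03, 1.0]
```

View pics/w1.png

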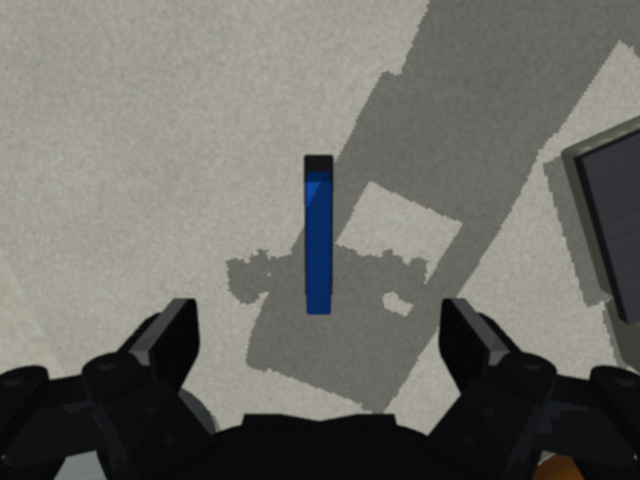

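The wrist view shows the scraper upright, square to the fingers and centred at about column 318, with its top spanning rows 180–312. I'll measure its top to check the position.

```bash
python3 - <<'E'
from h import *
f=np.load('w1.npy',allow_pickle=True).item()
for p in((306,182),(332,182),(307,314),(330,314)): print(onz(f,*p,65).round(1))
s=monitor.get_obs();print(s['t'],s['tcp_pos'],s['dq'].round(3))
E
```

```text
[ 467.7 -263.6   65. ]
[ 471.5 -250.    65. ]
[ 543.1 -284.4   65. ]
[ 546.7 -271.2   65. ]
2.025 [ 507.98562434 -274.31437723  139.77220251] [ 0.032 -0.063  0.091 -0.001 -0.001  0.088]
```

Call:
move_arm:
  plan:
    - [-2.2,-0.4,0,0,0,0,1]
    - [0,0,0,0,0,0,1]
    - [0,0,40,0,0,0,1]
    - [0,0,45,0,0,0,1]
    - [0,0,27,0,0,0,1]

```text
t: 2.65
tcp_pos: [506.3, -264.0, 27.9]
ee_rot: [0.133, 0.991, 0.001, -0.001]
force: [-0.3, -0.3, 0.4]
finger_gap: 85.2
grip_force: 0.0
```

Call:
move_arm:
  plan:
    - [0,0,0,0,0,0,1]
    - [0,0,0,0,0,0,0]
    - [0,0,0,0,0,0,0]
    - [0,0,0,0,0,0,0]
    - [0,0,0,0,0,0,0]

```text
t: 3.28
tcp_pos: [507.7, -266.8, 30.0]
ee_rot: [0.134, 0.991, -0.0, 0.0]
force: [0.5, -0.2, 2.5]
finger_gap: 14.2
grip_force: 61.1
```

```bash
python3 - <<'E'
from p import *
a=plan(507.7,-266.8,115,74.6,2,0); plan(539,14,115,99.6,8,0,a)
E
```

```text
--
[-0.0, -0.0, -42.5, -0.02, 0.03, -0.0, 0.0]
[-0.0, -0.0, -42.5, -0.01, 0.03, -0.0, 0.0]
--
[5.5, 34.9, -0.0, -0.0, 0.0, -3.13, 0.0]
[3.6, 35.1, -0.0, -0.0, 0.0, -3.12, 0.0]
[1.7, 35.3, -0.0, -0.0, 0.0, -3.13, 0.0]
[-0.2, 35.3, -0.0, -0.0, 0.0, -3.12, 0.0]
[-2.1, 35.2, -0.0, -0.0, 0.0, -3.13, 0.0]
--
[-4.0, 35.1, -0.0, -0.0, 0.0, -3.12, 0.0]
[-6.0, 34.8, -0.0, -0.0, 0.0, -3.13, 0.0]
[-7.8, 34.5, -0.0, -0.0, 0.0, -3.12, 0.0]
```

Call:
move_arm:
  plan:
    - [0,0,-42.5,0,0,0,0]
    - [0,0,-42.5,0,0,0,0]
    - [5.5,35,0,0,0,-3.13,0]
    - [3.6,35,0,0,0,-3.12,0]
    - [1.7,35.3,0,0,0,-3.13,0]

```text
t: 3.9
tcp_pos: [519.1, -160.3, 114.4]
ee_rot: [0.052, 0.999, 0.0, -0.0]
force: [0.2, -0.1, -1.0]
finger_gap: 14.6
grip_force: 60.6
```

Call:
move_arm:
  plan:
    - [-0.2,35.3,0,0,0,-3.12,0]
    - [-2,35.2,0,0,0,-3.13,0]
    - [-4,35,0,0,0,-3.12,0]
    - [-6,35,0,0,0,-3.13,0]
    - [-7.8,34.5,0,0,0,-3.12,0]

```text
t: 4.53
tcp_pos: [538.5, 15.5, 114.2]
ee_rot: [-0.084, 0.996, 0.0, -0.0]
force: [1.0, 0.6, -1.2]
finger_gap: 14.1
grip_force: 60.5
```

Call:
move_arm:
  plan:
    - [0,0,0,0,0,0,0]
    - [0,0,0,0,0,0,0]
    - [0,0,0,0,0,0,0]
    - [0,0,0,0,0,0,0]
    - [0,0,0,0,0,0,0]

```text
t: 5.15
tcp_pos: [538.7, 13.8, 114.3]
ee_rot: [-0.083, 0.997, -0.0, 0.0]
force: [-0.1, 0.4, -2.0]
finger_gap: 14.1
grip_force: 60.5
```

```bash
python3 - <<'E'
from h import *
s=monitor.get_obs();print(s['tcp_pos'])
F=[cams.grab_frame(n) for n in('wrist','scene')]
for f,n in zip(F,('w2','s2')): np.save(n+'.npy',f,allow_pickle=True)
cv2.imwrite('pics/ws2.png',np.hstack([cv2.resize(F[0]['img'],(400,300)),cv2.resize(F[1]['img'][190:310,250:410],(400,300))]))
E
```

```text
[538.68604983  13.76030093 114.30382826]
```

View pics/ws2.png

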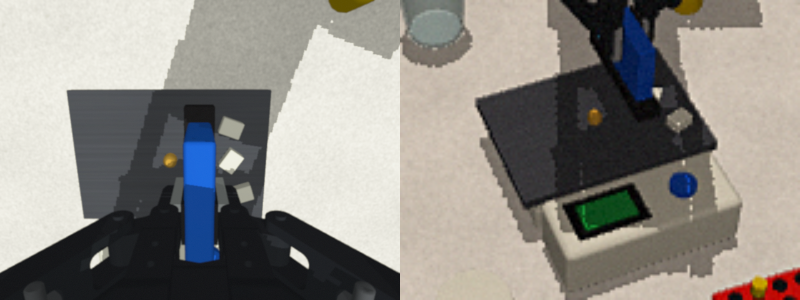

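The wrist view shows the scraper parallel to the plate edges, the pin at about (272,256) full-size to its left, and the chips to its right at (371,203), (370,258) and (389,310). I'll check these in heater coordinates.

```bash
python3 - <<'E'
from h import *
f=np.load('w2.npy',allow_pickle=True).item()
c,s=np.cos(np.radians(9.6)),np.sin(np.radians(9.6)); M=np.array([[c,s],[-s,c]])
def H(n,u,v,z):
    w=onz(f,u,v,z); print(n,w[:2].round(1),(M@(w[:2]-[543.1,-10.5])).round(1))
H('pin',272,256,55)
for u,v in((371,203),(370,258),(389,310)): H('chip',u,v,55)
for u,v in((107,144),(432,144),(420,330)): H('plate corner/edge',u,v,45)
for u,v in((307,196),(342,196)): H('grip top end',u,v,150-1)
for p in((272,256),(432,144)): pass
fs=np.load('s2.npy',allow_pickle=True).item(); f=fs
H('pin scene',250+594*.4,190+110*.4,55)
H('pl -y+? corner',250+478*.4,190+100*.4,45); H('corner',250+716*.4,190+148*.4,45);H('corner',250+527*.4,190+204*.4,45)
E
python3 p.py 539 14 80 99.6 2 0
```

```text
pin [542.  -10.4] [-1.1  0.3]
chip [505.7  35.3] [-29.3  51.4]
chip [534.5  40.6] [ 0.1 51.9]
chip [562.1  56.9] [30.  63.3]
plate corner/edge [ 499.5 -103.4] [-58.5 -84.3]
plate corner/edge [471.9  61.7] [-58.2  83.1]
plate corner/edge [576.   80.1] [47.6 83.8]
grip top end [491.5   2.9] [-48.7  21.8]
grip top end [489.9  12.2] [-48.6  31.2]
pin scene [613.8 315.3] [124.1 309.5]
pl -y+? corner [574.4 231.5] [ 71.2 233.4]
corner [666.  399.9] [189.6 384.2]
corner [687.  224.9] [181.2 208.1]
--
[-0.2, -0.0, 17.2, -0.0, 0.0, -0.02, 0.0]
[-0.1, -0.1, 17.1, -0.0, 0.0, -0.01, 0.0]
```

Call:
move_arm:
  plan:
    - [0,0,18,0,0,0,0]
    - [0,0,15,0,0,0,0]
    - [0,0,3,0,0,0,0]
    - [0,0,1,0,0,0,0]
    - [0,0,0,0,0,0,0]

```text
t: 5.88
tcp_pos: [539.0, 14.3, 77.7]
ee_rot: [-0.084, 0.996, -0.0, 0.0]
force: [-0.2, 0.3, -1.0]
finger_gap: 14.5
grip_force: 60.5
```

Call:
move_arm:
  plan:
    - [0,0,0.7,0,0,0,0]
    - [0,0,0.7,0,0,0,0]
    - [0,0,0.6,0,0,0,0]
    - [0,0,0,0,0,0,0]
    - [0,0,0,0,0,0,0]

```text
t: 6.5
tcp_pos: [538.7, 14.4, 75.3]
ee_rot: [-0.084, 0.996, -0.0, 0.0]
force: [0.4, -0.2, -1.4]
finger_gap: 14.3
grip_force: 60.5
```

Call:
move_arm:
  plan:
    - [0,0,0.8,0,0,0,0]
    - [0,5,0,0,0,0,0]
    - [0,8,0,0,0,0,0]
    - [0,8,0,0,0,0,0]
    - [0,8,0,0,0,0,0]

```text
t: 7.12
tcp_pos: [534.3, 43.3, 75.0]
ee_rot: [-0.084, 0.996, -0.0, 0.001]
force: [0.5, -3.7, 4.6]
finger_gap: 14.2
grip_force: 61.3
```

Call:
move_arm:
  plan:
    - [0,8,0,0,0,0,0]
    - [0,8,0,0,0,0,0]
    - [0,7,0,0,0,0,0]
    - [0,7,0,0,0,0,0]
    - [0,7,0,0,0,0,0]

```text
t: 7.75
tcp_pos: [527.9, 79.7, 74.9]
ee_rot: [-0.084, 0.996, -0.0, 0.0]
force: [0.5, -3.9, 4.5]
finger_gap: 14.1
grip_force: 61.4
```

Call:
move_arm:
  plan:
    - [0,7,0,0,0,0,0]
    - [0,7,0,0,0,0,0]
    - [0,7,0,0,0,0,0]
    - [0,0,0,0,0,0,0]
    - [0,0,0,0,0,0,0]

```text
t: 8.38
tcp_pos: [524.1, 100.2, 74.4]
ee_rot: [-0.084, 0.996, 0.0, -0.0]
force: [-0.4, -0.4, 0.1]
finger_gap: 14.2
grip_force: 60.5
```

```bash
python3 - <<'E'
from h import *
F=[cams.grab_frame(n) for n in('wrist','scene','top')]
for f,n in zip(F,('w3','s3','t3')): np.save(n+'.npy',f,allow_pickle=True)
cv2.imwrite('pics/ws3.png',np.hstack([cv2.resize(F[0]['img'],(400,300)),cv2.resize(F[1]['img'][160:310,270:470],(400,300))]))
E
```

```text
(no output)
```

View pics/ws3.png

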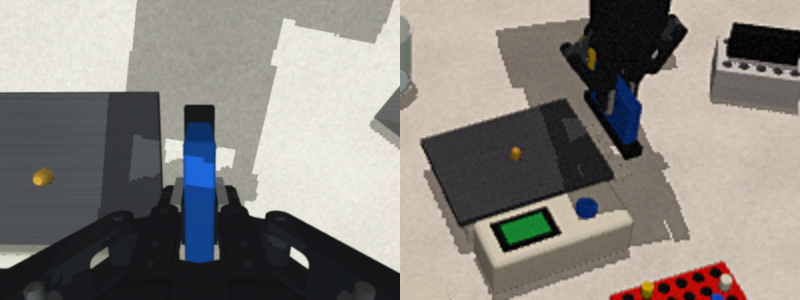

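The plate is clear of chips in both views, and the pin is visible at about (43,177) in the wrist half. Next I'll carry the scraper away and find where the chips landed.

```bash
python3 p.py 570 225 75 99.6 5 0
```

```text
--
[-13.2, 23.1, -0.1, -0.0, -0.0, -0.0, 0.0]
[-13.2, 23.2, -0.1, -0.0, -0.0, -0.01, 0.0]
[-13.2, 23.1, -0.1, -0.0, -0.0, -0.0, 0.0]
[-13.2, 23.2, -0.1, -0.0, -0.0, -0.01, 0.0]
[-13.2, 23.1, -0.1, -0.0, -0.0, -0.0, 0.0]
```

Call:
move_arm:
  plan:
    - [-13.2,23,0,0,0,0,0]
    - [-13.2,23,0,0,0,0,0]
    - [-13.2,23,0,0,0,0,0]
    - [-13.2,23,0,0,0,0,0]
    - [-13.2,23,0,0,0,0,0]

```text
t: 9.15
tcp_pos: [570.4, 225.1, 74.4]
ee_rot: [-0.083, 0.997, -0.0, -0.0]
force: [0.4, 0.4, -1.3]
finger_gap: 14.3
grip_force: 60.5
```

```bash
python3 - <<'E'
from h import *
F=[cams.grab_frame(n) for n in('wrist','top')]
for f,n in zip(F,('w4','t4')): np.save(n+'.npy',f,allow_pickle=True)
cv2.imwrite('pics/wt4.png',np.hstack([cv2.resize(F[0]['img'],(400,300)),cv2.resize(F[1]['img'][190:310,150:310],(400,300))]))
print(monitor.get_obs()['tcp_pos'])
E
```

```text
[570.9869972  226.591923    74.54903739]
```

View pics/wt4.png

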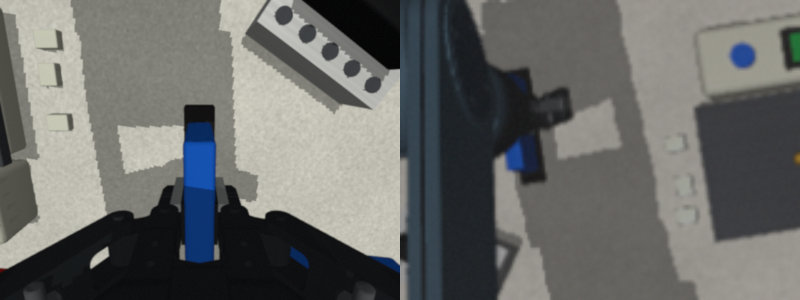

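All three chips lie on the bench beside the plate's +y edge, at wrist-half pixels (47,38), (49,75) and (60,122), well clear of the scraper. The block is at the upper right, also clear. I'll lower the scraper here.

Call:
move_arm:
  plan:
    - [0,0,15,0,0,0,0]
    - [0,0,18,0,0,0,0]
    - [0,0,8,0,0,0,0]
    - [0,0,2,0,0,0,0]
    - [0,0,1,0,0,0,0]

```text
t: 9.88
tcp_pos: [570.3, 224.4, 30.5]
ee_rot: [-0.083, 0.997, 0.0, 0.0]
force: [0.2, 0.9, -1.2]
finger_gap: 14.3
grip_force: 60.7
```

Call:
move_arm:
  plan:
    - [0,0,0.6,0,0,0,0]
    - [0,0,0.5,0,0,0,0]
    - [0,0,0.5,0,0,0,0]
    - [0,0,0,0,0,0,0]
    - [0,0,0,0,0,0,0]

```text
t: 10.5
tcp_pos: [570.5, 224.6, 30.0]
ee_rot: [-0.084, 0.996, 0.0, 0.001]
force: [-2.0, -1.2, 5.5]
finger_gap: 14.4
grip_force: 61.6
```

Call:
move_arm:
  plan:
    - [0,0,0,0,0,0,1]
    - [0,0,0,0,0,0,1]
    - [0,0,0,0,0,0,1]
    - [0,0,-30,0,0,0,1]
    - [0,0,-55,0,0,0,1]

```text
t: 11.12
tcp_pos: [568.2, 224.1, 112.2]
ee_rot: [-0.084, 0.996, -0.0, -0.003]
force: [1.0, -0.4, -0.1]
finger_gap: 85.2
grip_force: 0.0
```

```bash
python3 - <<'E'
from p import *
plan(448,300,165,-24.7,13,1)
E
```

```text
--
[8.2, 7.3, -4.0, -0.03, -0.01, 9.56, 1.0]
[9.3, 5.8, -4.0, -0.03, -0.01, 9.56, 1.0]
[10.1, 4.2, -4.0, -0.03, -0.02, 9.56, 1.0]
[10.7, 2.5, -4.0, -0.03, -0.01, 9.56, 1.0]
[10.9, 0.7, -4.0, -0.03, -0.02, 9.56, 1.0]
--
[10.9, -1.1, -4.0, -0.03, -0.01, 9.56, 1.0]
[10.5, -2.9, -4.0, -0.03, -0.02, 9.56, 1.0]
[9.9, -4.6, -4.0, -0.03, -0.01, 9.56, 1.0]
[9.0, -6.2, -4.1, -0.03, -0.02, 9.56, 1.0]
[7.9, -7.6, -4.0, -0.03, -0.01, 9.56, 1.0]
--
[6.5, -8.8, -4.1, -0.03, -0.02, 9.56, 1.0]
[4.9, -9.8, -4.1, -0.03, -0.01, 9.57, 1.0]
[3.2, -10.5, -4.0, -0.03, -0.02, 9.56, 1.0]
```

Call:
move_arm:
  plan:
    - [8.2,7.3,-15,0,0,9.56,1]
    - [9.3,5.8,-15,0,0,9.56,1]
    - [10.1,4.2,-10,0,0,9.56,1]
    - [10.7,2.5,-5,0,0,9.56,1]
    - [10.9,0.7,-5,0,0,9.56,1]

```text
t: 11.75
tcp_pos: [523.3, 253.9, 164.1]
ee_rot: [0.33, 0.944, 0.0, 0.0]
force: [-0.4, 0.1, 0.2]
finger_gap: 85.2
grip_force: 0.0
```

Call:
move_arm:
  plan:
    - [10.9,-1.1,-2,0,0,9.56,1]
    - [10.5,-2.9,0,0,0,9.56,1]
    - [10,-4.6,0,0,0,9.56,1]
    - [9,-6.2,0,0,0,9.56,1]
    - [8,-7.6,0,0,0,9.56,1]

```text
t: 12.38
tcp_pos: [477.0, 283.3, 165.8]
ee_rot: [0.684, 0.729, -0.0, -0.0]
force: [0.3, -0.6, 0.2]
finger_gap: 85.5
grip_force: 0.0
```

Call:
move_arm:
  plan:
    - [6.5,-8.8,0,0,0,9.56,1]
    - [5,-9.8,0,0,0,9.57,1]
    - [3,-10.5,0,0,0,9.56,1]
    - [0,0,0,0,0,0,1]
    - [0,0,0,0,0,0,1]

```text
t: 13.0
tcp_pos: [449.9, 300.5, 165.9]
ee_rot: [0.841, 0.541, 0.0, 0.0]
force: [0.3, -0.4, -0.1]
finger_gap: 85.3
grip_force: 0.0
```

```bash
python3 - <<'E'
from h import *
f=cams.grab_frame('wrist'); np.save('w5.npy',f,allow_pickle=True); cv2.imwrite('pics/w5.png',f['img'])
s=monitor.get_obs(); print(s['tcp_pos'],s['ee_rot'],s['dq'].round(3))
E
```

```text
[450.01335254 300.38772659 165.92832896] [8.41283068e-01 5.40594831e-01 1.22979988e-04 1.13781893e-04] [-0.004  0.001  0.002 -0.     0.002  0.013]
```

View pics/w5.png

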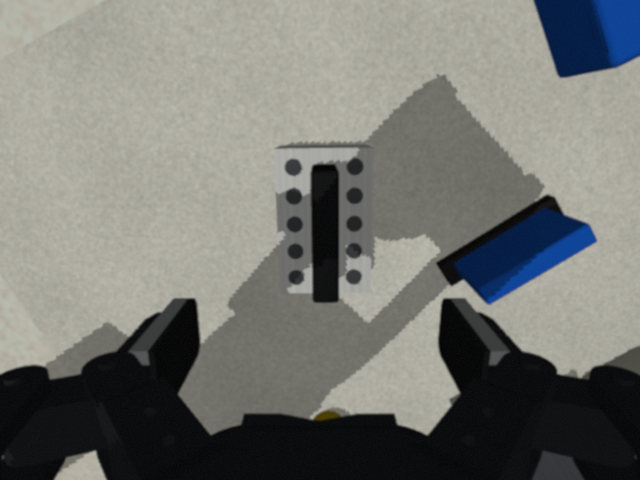

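The wrist view shows the scraper standing upright at the right. The block is square to the fingers, with its four corner holes at (293,167), (355,167), (296,277) and (354,277) and the bar between columns 311 and 338.

```bash
python3 - <<'E'
from h import *
f=np.load('w5.npy',allow_pickle=True).item(); print('eye',f['eye'].round(1))
g=cv2.cvtColor(f['img'],cv2.COLOR_BGR2GRAY)
m=(g<75).astype(np.uint8)*255; m[:150]=0;m[310:]=0;m[:,:280]=0;m[:,366:]=0
n,l,st,ce=cv2.connectedComponentsWithStats(m); P=[]
for i in range(1,n):
    if st[i,4]>40: print(st[i],ce[i].round(1)); 
    if 100<st[i,4]<500: P.append(onz(f,*ce[i],45)[:2])
P=np.array(P); print(len(P),P.round(1).tolist(),'mean',P.mean(0).round(2))
L=P[::2] ; 
b=max(range(1,n),key=lambda i:st[i,4]); c=cv2.findContours((l==b).astype(np.uint8),0,1)[0][0]
w=np.array([onz(f,*q,85)[:2] for q in c[:,0]],np.float32); print('bar',cv2.minAreaRect(w))
E
```

```text
eye [477.9 361.7 308.2]
[347 158  16  17 212] [354.7 166.3]
[286 160  15  15 167] [292.8 166.8]
[ 311  164   28  139 3721] [324.8 232. ]
[286 189  16  16 191] [293.3 196.4]
[347 188  16  16 206] [354.3 195.4]
[287 217  16  15 193] [294.3 223.9]
[346 216  16  16 196] [353.8 223.4]
[346 243  16  14 167] [353.7 249.8]
[288 244  15  15 182] [295.  250.9]
[289 270  14  14 155] [295.4 276.6]
[347 270  14  13 138] [353.2 276.3]
10 [[488.7, 329.1], [452.1, 345.4], [444.1, 327.8], [481.0, 311.8], [436.7, 310.6], [473.3, 294.4], [465.9, 277.4], [429.0, 293.3], [421.2, 276.3], [458.0, 259.8]] mean [455.01 302.58]
bar ((455.658935546875, 304.6349182128906), (82.18363189697266, 15.51465892791748), 66.24999237060547)
```

```bash
python3 - <<'E'
from p import *
a=plan(455,303,165.9,-23.8,1,1); plan(455,303,50,-23.8,3,1,a)
E
```

```text
--
[4.4, 3.5, 0.0, 0.02, -0.0, -0.75, 1.0]
--
[0.0, -0.0, 38.6, -0.0, -0.0, -0.0, 1.0]
[0.0, -0.0, 38.7, -0.0, -0.0, -0.0, 1.0]
[0.0, -0.0, 38.6, -0.0, -0.0, -0.0, 1.0]
```

Call:
move_arm:
  plan:
    - [4.4,3.5,0,0,0,-0.75,1]
    - [0,0,38,0,0,0,1]
    - [0,0,38,0,0,0,1]
    - [0,0,30,0,0,0,1]
    - [0,0,10,0,0,0,1]

```text
t: 13.68
tcp_pos: [453.9, 302.6, 48.0]
ee_rot: [0.838, 0.545, -0.002, -0.0]
force: [-0.2, 0.7, 0.4]
finger_gap: 85.0
grip_force: 0.0
```

Call:
move_arm:
  plan:
    - [0,0,0,0,0,0,1]
    - [0,0,0,0,0,0,0]
    - [0,0,0,0,0,0,0]
    - [0,0,0,0,0,0,0]
    - [0,0,0,0,0,0,0]

```text
t: 14.3
tcp_pos: [455.0, 303.2, 50.4]
ee_rot: [0.838, 0.545, 0.001, 0.0]
force: [0.9, -0.4, -0.7]
finger_gap: 15.4
grip_force: 58.8
```

```bash
python3 - <<'E'
from p import *
a=plan(455,303,135,-23.8,2,0); plan(542.6,-10.4,125,9.6,8,0,a)
E
```

```text
--
[-0.1, 0.1, -42.3, 0.03, -0.02, -0.07, 0.0]
[-0.0, 0.0, -42.3, 0.02, -0.02, -0.06, 0.0]
--
[-31.4, 25.8, 1.3, 0.0, 0.0, -4.18, 0.0]
[-33.2, 23.5, 1.3, 0.0, 0.0, -4.17, 0.0]
[-34.9, 21.0, 1.2, 0.0, 0.0, -4.18, 0.0]
[-36.3, 18.4, 1.3, 0.0, 0.0, -4.17, 0.0]
[-37.5, 15.7, 1.2, 0.0, 0.0, -4.18, 0.0]
--
[-38.6, 12.9, 1.3, 0.0, 0.0, -4.17, 0.0]
[-39.4, 10.1, 1.2, 0.0, 0.0, -4.18, 0.0]
[-40.0, 7.2, 1.3, 0.0, 0.0, -4.17, 0.0]
```

Call:
move_arm:
  plan:
    - [0,0,-42.3,0,0,-0.07,0]
    - [0,0,-42.3,0,0,-0.06,0]
    - [-31.4,25.8,1.3,0,0,-4.18,0]
    - [-33.2,23.5,1.3,0,0,-4.17,0]
    - [-35,21,1.2,0,0,-4.18,0]

```text
t: 14.92
tcp_pos: [486.8, 184.4, 130.1]
ee_rot: [0.772, 0.635, -0.001, -0.0]
force: [0.1, -0.8, -3.9]
finger_gap: 15.4
grip_force: 60.2
```

Call:
move_arm:
  plan:
    - [-36.3,18.4,1.3,0,0,-4.17,0]
    - [-37.5,15.7,1.2,0,0,-4.18,0]
    - [-38.5,13,1.3,0,0,-4.17,0]
    - [-39.4,10,1.2,0,0,-4.18,0]
    - [-40,7,1.3,0,0,-4.17,0]

```text
t: 15.55
tcp_pos: [541.4, -11.4, 123.6]
ee_rot: [0.645, 0.765, -0.0, -0.001]
force: [1.3, 0.4, -4.2]
finger_gap: 15.2
grip_force: 60.2
```

Call:
move_arm:
  plan:
    - [0,0,0,0,0,0,0]
    - [0,0,0,0,0,0,0]
    - [0,0,0,0,0,0,0]
    - [0,0,0,0,0,0,0]
    - [0,0,0,0,0,0,0]

```text
t: 16.18
tcp_pos: [541.8, -9.7, 124.5]
ee_rot: [0.645, 0.764, 0.0, 0.0]
force: [-0.0, 0.5, -3.2]
finger_gap: 15.0
grip_force: 60.2
```

```bash
python3 - <<'E'
from h import *
f=cams.grab_frame('wrist'); np.save('w6.npy',f,allow_pickle=True); g=cams.grab_frame('top'); np.save('t6.npy',g,allow_pickle=True)
cv2.imwrite('pics/w6.png',f['img'])
s=monitor.get_obs(); print(s['tcp_pos'],R.from_quat(s['ee_rot']).as_matrix().round(3).tolist(),s['force'])
E
python3 p.py 542.6 -10.4 106.5 9.6 4 0
```

```text
[541.8657804   -9.9238606  124.48486836] [[-0.167, 0.986, 0.0], [0.986, 0.167, -0.0], [-0.0, 0.0, -1.0]] [ 9.25862136e-01  2.21944695e-03 -3.71595893e+00]
--
[-0.1, 0.2, 4.5, 0.0, 0.0, 0.01, 0.0]
[-0.2, 0.1, 4.5, 0.0, 0.0, 0.0, 0.0]
[-0.1, 0.2, 4.5, 0.0, 0.0, 0.01, 0.0]
[-0.2, 0.1, 4.5, 0.0, 0.0, 0.0, 0.0]
```

View pics/w6.png

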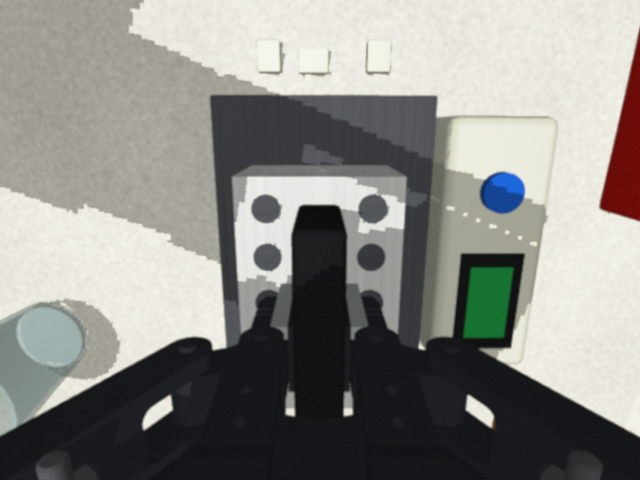

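The three chips lie on the bench at the top, at about (269,55), (314,60) and (378,55). The block in the grip is square to the plate, with its far holes at (266,208) and (372,209) and the plate's far edge running from (211,96) to (437,96). I'll check the block's offset against the plate in this same view.

```bash
python3 - <<'E'
from h import *
f=np.load('w6.npy',allow_pickle=True).item()
c,s=np.cos(np.radians(9.6)),np.sin(np.radians(9.6)); M=np.array([[c,s],[-s,c]])
for n,u,v,z in(('pl',211,96,45),('pr',437,96,45),('h',266,208.5,119),('h',372,208.5,119),('h',268,257,119),('h',371,257,119)):
    w=onz(f,u,v,z)[:2]; print(n,w.round(1),(M@(w-[542.6,-10.4])).round(1))
E
```

```text
pl [472.7  62.2] [-56.8  83.3]
pr [589.2  82.1] [61.4 83.4]
h [516.5  24. ] [-20.   38.3]
h [555.5  30.7] [19.6 38.3]
h [519.8   5.2] [-19.9  19.2]
h [559.   11.9] [19.9 19.3]
```

Call:
move_arm:
  plan:
    - [-1,1.6,8,0,0,0,0]
    - [0,0,7,0,0,0,0]
    - [0,0,3,0,0,0,0]
    - [0,0,1.5,0,0,0,0]
    - [0,0,1,0,0,0,0]

```text
t: 16.9
tcp_pos: [543.7, -11.1, 103.9]
ee_rot: [0.646, 0.764, 0.0, 0.0]
force: [0.4, -0.3, -3.9]
finger_gap: 15.4
grip_force: 60.0
```

Call:
move_arm:
  plan:
    - [0,0,1,0,0,0,0]
    - [0,0,1,0,0,0,0]
    - [0,0,1,0,0,0,0]
    - [0,0,0,0,0,0,0]
    - [0,0,0,0,0,0,0]

```text
t: 17.52
tcp_pos: [543.6, -11.0, 100.9]
ee_rot: [0.646, 0.764, -0.0, 0.0]
force: [-0.2, 1.1, -4.5]
finger_gap: 15.0
grip_force: 60.0
```

The TCP is already 4.5 mm below the height at which the pin tip would stop the block, with no contact force, so the pin is in the bore. I'll go on down.

Call:
move_arm:
  plan:
    - [0,0,1.5,0,0,0,0]
    - [0,0,1.5,0,0,0,0]
    - [0,0,1.5,0,0,0,0]
    - [0,0,0,0,0,0,0]
    - [0,0,0,0,0,0,0]

```text
t: 18.15
tcp_pos: [543.7, -11.0, 96.4]
ee_rot: [0.646, 0.764, 0.0, 0.0]
force: [-0.6, -0.3, -4.6]
finger_gap: 15.2
grip_force: 60.0
```

Call:
move_arm:
  plan:
    - [0,0,1.5,0,0,0,0]
    - [0,0,1.5,0,0,0,0]
    - [0,0,1.5,0,0,0,0]
    - [0,0,0,0,0,0,0]
    - [0,0,0,0,0,0,0]

```text
t: 18.77
tcp_pos: [544.0, -11.1, 92.4]
ee_rot: [0.646, 0.764, 0.0, 0.0]
force: [-1.0, 0.6, 6.2]
finger_gap: 15.3
grip_force: 61.5
```

Call:
move_arm:
  plan:
    - [0,0,1.5,0,0,0,0]
    - [0,0,1.5,0,0,0,0]
    - [0,0,1.5,0,0,0,0]
    - [0,0,1,0,0,0,0]
    - [0,0,0,0,0,0,0]

```text
t: 19.4
tcp_pos: [544.0, -11.1, 87.4]
ee_rot: [0.646, 0.764, 0.0, 0.001]
force: [-1.6, 0.4, 8.9]
finger_gap: 15.4
grip_force: 62.3
```

Call:
move_arm:
  plan:
    - [0,0,1,0,0,0,0]
    - [0,0,0.5,0,0,0,0]
    - [0,0,0,0,0,0,0]
    - [0,0,0,0,0,0,0]
    - [0,0,0,0,0,0,0]

```text
t: 20.02
tcp_pos: [544.1, -11.1, 87.4]
ee_rot: [0.645, 0.764, 0.0, 0.001]
force: [-6.4, 2.0, 20.3]
finger_gap: 15.3
grip_force: 63.7
```

The press has reached the stop: z stays at 87.4 mm, as predicted, while the force rises to 20 N. The chips and scraper were both seen on the bench, so I'll hand in.

```bash
python3 -c "
from bench import order
print(order.sign_off())"
```

```text
the job is handed in; nothing more can be done
None
```

The job is handed in: the three chips are on the bench, the scraper is standing on the bench released, and the block is on the pin, still gripped and pressed fully down, at about 20 s of the 58 s limit; the sign-off gave no pass/fail result.

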